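# Set the bench shaker to fast and start it

## Robot

A 6-joint arm with a two-finger parallel gripper is mounted at the origin on a cart in front of the work surface, level with it; the furniture and walls round the work are solid. World frame = base frame: x ahead of the robot, y to its left, z up, the work surface at z = 0. Lengths are in m, angles in rad, forces in N, time in s.
With the tool pointing down it reaches from about 0.35 to 0.85 m from the base axis. Payload 8.1 kg.
Tool frame: the origin (TCP) lies midway between the tips of the shut fingers; the grasp point (between the pads) lies 19 mm behind it (robot.grip_point_offset is the distance from the TCP to the grasp point, in m); z points along the fingers, y is the line along which they close (so a half turn about z gives the same grasp; the last joint's range is limited). The gripper opens to 93 mm and grips with 3 to 60 N. Pads are 15 mm wide; open, the fingers measure 128 mm over their backs; the gripper's body (75 mm by 188 mm) begins 65 mm behind the grasp point.
Start: joints at [-1.243, 0.13, 1.488, -0, 1.523, -0.085], TCP at [0.241, -0.55, 0.198] pointing down, gripper open.
Joint ranges: [-2.96, 2.96], [-0.89, 2.26], [0.02, 2.5], [-1.34, 4.48], [0, 2.73], [-2.66, 2.66]. Speed limits (rad/s): [2.39, 2.39, 2.79, 3.14, 3.14, 3.14].

## Interface

Orientations are given as a rotation vector (axis times angle).
In Python, from plant import robot, read_camera, job gives the robot as it stands.
- The arm moves only by the shell command python3 -m inch 'ROWS' [FORCE]. ROWS is JSON, one flat list of numbers, 5 for each row, row after row: the shift along the world's x, y, z in mm, then the turn about the world's z in degrees, then the opening in per cent of the stroke, from 0 (shut) to 100 (fully open). In form: [dx, dy, dz, yaw, hand, dx, dy, dz, yaw, hand, ...]. A call has 1 to 10 rows; each row is the pose to reach, as a shift and turn from the pose commanded when the call began; what a row does not reach only later rows make up. A row lasts 1/12 s, in which the tool goes at most 41.7 mm and 7.16 degrees, less where a joint would pass 70% of its speed; a pose out of reach is approached as far as the arm can. A call with a gripper value outside its range is refused whole. The fingers move at their own pace and stop on an object; FORCE is the grip in N (left out, the last holds). Time passes only in rows, so rows that repeat a pose let the fingers close. It gives the time, the measured TCP pose, the force, the opening and the grip force at its end, in the units of the state.
- robot.read_state(): the state, without advancing time (a new reading comes with each control period).
- read_camera(name): name is "side" or "top"; returns a dict with "image" (420x560x3 uint8, blue, green, red), "K" (3x3 intrinsics, pixels), "D" ([k1, k2, p1, p2, k3] as OpenCV has them; the pictures are not rectified), "extrinsics" (4x4, takes a point from world to camera coordinates). Camera axes: x right, y down, z forward; pixel columns grow to the right and rows downward; lengths in m; the calibration is good to about 2 mm. A picture is of the moment at which its call begins. There is no depth.
- job.close_job(): hands the job in; it is judged then, once.
The state is a dict: "t": time; "q": joint angles; "dq": joint speeds; "joint_torque": joint torques, N m; "tool_pos": TCP position; "orientation": TCP orientation; "force": force on the tool from outside, world axes, zero at the start; "wrist_torque": the same for the moment, N m; "opening": finger opening in m; "gripper_force": force on a finger pad.
Only numpy, scipy, OpenCV 4.12 (cv2) and the standard library are available. Lean on these libraries where they do the work, as an engineer would, in place of code of your own. Each camera call takes 0.05 s, during which the arm holds its last target. There are 200 camera calls.

## Task

Set the platform shaker to its fast speed: push its speed lever with the fingertips out of 'off', past the 'slow' notch in the middle, all the way to the stop at the right-hand end of its slot, without pinching the knob. Then press the small start button fully down and let it come up again. Do not press the large stop button, and leave the dishes on the platform and the things beside the shaker where they are.

Things in the scene. Friction and masses are not known exactly. Their poses are not given: they have to be found in the camera images.
- shaker: Fixed platform shaker: grey housing 200 (x) x 280 (y) x 60 mm high, origin at the centre of its underside; its x runs from its front (controls, robot side) to its rear, y to its left. Metal panel along the front, top at z = 60, middle line x = -58 mm; on it from left to right lever, start, stop. Behind, x -14 to 94 mm, the platform (mat top z = 76) with two dishes. Turned up to 23 degrees.
- lever (a joint): Speed lever, hinge along the shaker's x axis at lever_pivot. 0 rad = off, leaning 0.4 to the left (+y); 0.4 = slow, upright; 0.8 = fast, leaning 0.4 to the right (-y), hard stop. Sprung notches at these three values draw it in from either side and hold it; between them it takes up to about 10 N at the knob. Past about 0.6 rad it snaps on to 0.8 by itself.
- lever_pivot (a point): Centre of the lever's hinge, inside the shaker at x = -58, y = 45, z = 15 mm of the shaker (45 mm below the panel).
- lever_knob (a point): Centre of the lever's knob, 95 mm from the pivot. The knob is a black ribbed block 30 mm (x) by 22 mm (along the travel) by 36 mm (along the lever, from 77 to 113 mm from the pivot) on a thin steel stem; a seam halves it into a left (back) and right (leading) 11 mm, and pressing on both halves at once counts as pinching. Its centre travels 74 mm from off to fast, 43 mm above the panel at the ends, 50 in the middle.
- eyepiece: Spare microscope eyepiece, black and white, 34 mm wide, 48 mm high, loose on the bench to the right of the shaker; origin at its underside. Leave it.
- timer: Small lab timer 60 x 66 x 18 mm, loose on the bench to the right of the shaker; origin at its underside. Leave it.
- dish_small: Round clear dish 58 mm wide, 15 mm high, loose on the platform's left half; origin at its underside. Leave it.
- dish_large: Round clear dish 68 mm wide, 15 mm high, loose on the platform's right half; origin at its underside. Leave it.
- start (a joint): Start button: a round flat black cap 24 mm wide in a low grey housing, at x = -58, y = -50 mm of the shaker; 0 = up, 0.006 m = fully down; a spring needs 5 N for full travel and lifts it again.
- start_top (a point): Centre of the top face of the start button's cap, 82 mm above the bench (22 mm above the panel) when up.
- stop (a joint): Stop button: the same, but much larger, 40 mm wide, at x = -58, y = -110 mm of the shaker (right end); 0 = up, 0.006 m = fully down. Not to be pressed.
- stop_top (a point): Centre of the top face of the stop button's cap, 82 mm above the bench when up.

How it is judged:
By the outcome, as a careful person would: the job done as asked, in the order asked, and still so for the second after the job is handed in, with the robot touching nothing.
It also fails if it takes over 40 s, if anything falls off the work surface, if the arm or the gripper's body presses on something with over 40 N, if the wrist force passes 120 N, or if a joint passes its speed limit or range.

## Working session

There is one attempt and no reset: what is moved stays moved. The work goes in short steps, Python scripts to look and compute and a shell command to move; the robot and the scene stay as the last step left them, time stands still between calls to the robot, and variables do not carry over. Pictures are saved under pics/ and viewed, at most 11 in all, crops included, and the job is handed in when it is done.

```bash
mkdir -p pics; python3 - <<'E'
from plant import robot, read_camera
import cv2
for n in("side","top"):
    c=read_camera(n); cv2.imwrite(f"pics/{n}0.png",c["image"]); print(n,c["K"],c["D"],c["extrinsics"])
s=robot.read_state();print(s["t"],s["tool_pos"],s["orientation"],s["opening"])
E
```

```text
side [[390.05941651   0.         279.39052162]
 [  0.         390.05941651 210.00567173]
 [  0.           0.           1.        ]] [-0.04806721  0.          0.          0.          0.        ] [[ 0.8971967  -0.44159794 -0.00541607 -0.59855448]
 [-0.23391587 -0.46477431 -0.85397202  0.0838255 ]
 [ 0.37459503  0.76744779 -0.52029074  0.9127681 ]
 [ 0.          0.          0.          1.        ]]
top [[507.1333929    0.         283.99897977]
 [  0.         507.1333929  208.05297591]
 [  0.           0.           1.        ]] [-0.01094023  0.          0.          0.          0.        ] [[ 5.98973163e-04 -9.99994676e-01  3.20770442e-03 -2.91717195e-01]
 [-9.74822925e-01 -1.29914280e-03 -2.22976627e-01  5.60757980e-01]
 [ 2.22979607e-01 -2.99338679e-03 -9.74818514e-01  8.66176659e-01]
 [ 0.00000000e+00  0.00000000e+00  0.00000000e+00  1.00000000e+00]]
0.1 [ 0.24054068 -0.54907552  0.19729688] [-3.07332176e+00 -6.43492560e-01  3.47400028e-04] 0.09291746048887294
```

View pics/top0.png

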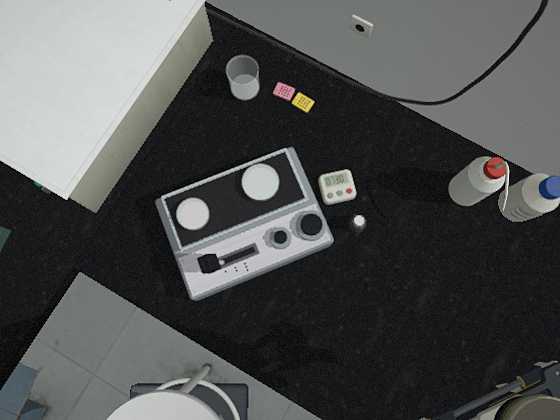

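View pics/side0.png

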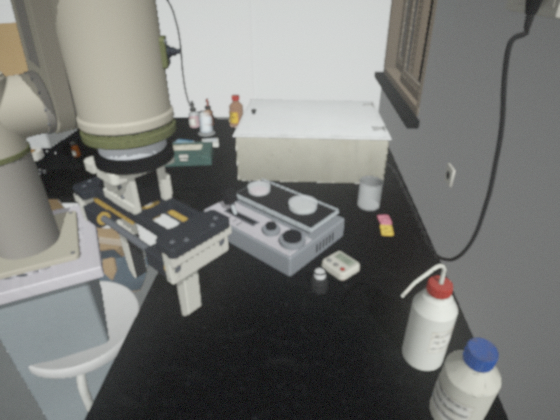

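The top view shows the lever knob at about (208,262), start at (280,237), stop at (311,224), the dishes at (193,213) and (261,182), the eyepiece at (359,221) and the timer at (338,186). I'll measure these more closely.

```bash
cat > h.py <<'E'
import numpy as np, cv2
from plant import robot, read_camera
def ray(c,uv,z):
    p=cv2.undistortPoints(np.array([[uv]],float),c["K"],np.array(c["D"]))[0,0]
    E=np.array(c["extrinsics"]);R=E[:3,:3];o=-R.T@E[:3,3];d=R.T@np.array([p[0],p[1],1])
    return o+d*(z-o[2])/d[2]
def px(c,P):
    E=np.array(c["extrinsics"])
    return cv2.projectPoints(np.array([P],float),cv2.Rodrigues(E[:3,:3])[0],E[:3,3],c["K"],np.array(c["D"]))[0][0,0]
E
python3 - <<'E'
from h import *
c=read_camera("top"); g=cv2.cvtColor(c["image"],cv2.COLOR_BGR2GRAY)
m=(g<50).astype(np.uint8)
n,l,st,ce=cv2.connectedComponentsWithStats(m[200:300,170:340])
for i in range(1,n):
    if st[i,4]>30: print(st[i]+[170,200,0,0,0],ce[i]+[170,200])
w=cv2.resize(c["image"][130:310,140:390],None,fx=3.2,fy=3.2,interpolation=cv2.INTER_CUBIC)
cv2.imwrite("pics/crop.png",w)
print(ray(c,(280,237),.082),ray(c,(311,224),.082))
E
```

```text
[ 170  200  127   46 2162] [223.92738205 215.48704903]
[ 202  200  138  100 4539] [297.4580304  273.18924873]
[301 214  21  21 353] [310.90934844 224.20396601]
[274 231  13  12 120] [279.91666667 236.63333333]
[170 246  21  54 573] [176.35427574 280.90750436]
[222 247  33  18 164] [238.75609756 254.80487805]
[198 254  23  19 327] [208.62996942 262.98165138]
[ 0.504191   -0.28406032  0.082     ] [ 0.52774458 -0.33932275  0.082     ]
```

View pics/crop.png

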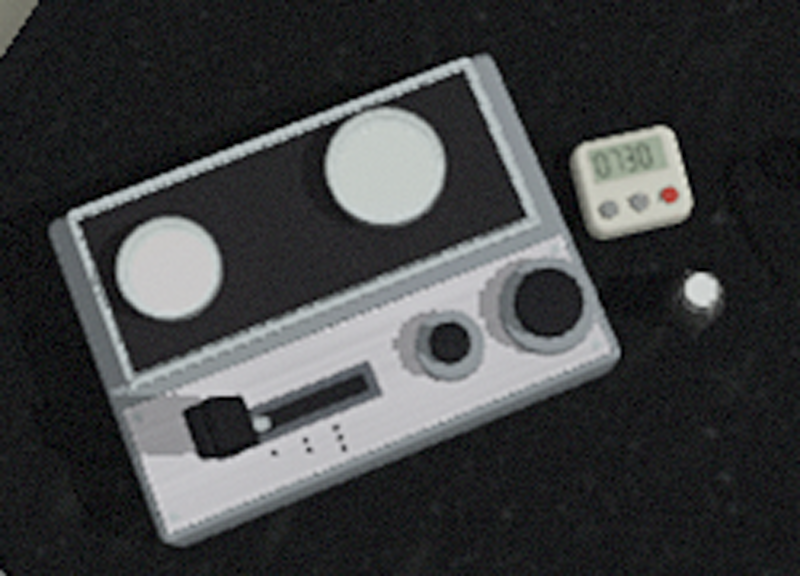

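The crop confirms the layout. The knob sits at the left end of the slot, and the start and stop caps are where the masks put them. Next I'll compute the shaker frame and check it against the knob's predicted position.

```bash
cat >> h.py <<'E'
PSI=np.radians(22.8)
X=np.array([np.cos(PSI),np.sin(PSI),0]);Y=np.array([-np.sin(PSI),np.cos(PSI),0]);Z=np.array([0,0,1.])
A=np.array([.5042,-.2841,0])   # start xy
def W(y,z,x=-.058): return A+X*(x+.058)+Y*(y+.05)+Z*z
def knob(th,r=.095): a=.4-th; return W(.045+r*np.sin(a),.015+r*np.cos(a))
E
python3 - <<'E'
from h import *
from scipy.spatial.transform import Rotation as Ro
c=read_camera("top")
a=ray(c,(279.92,236.63),.082);b=ray(c,(310.91,224.2),.082);print(a,b,np.linalg.norm(a-b),np.degrees(np.arctan2(b[0]-a[0],a[1]-b[1])))
print("knob px top-face",px(c,knob(0,.113)),px(c,knob(0)),"seen 208.6,263 incl. stem")
for y,x in((.14,-.1),(-.14,-.1),(-.14,.1),(.14,.1)): print("corner",px(c,W(y,.06,x)))
# LED/timer corner in side view check of start
d=read_camera("side");print("side start",px(d,W(-.05,.082)),"stop",px(d,W(-.11,.082)))
for t in(0,.4,.8):print(t,knob(t).round(4),W(.045+.095*np.sin(.4-t),0).round(3))
print("X",X,"Y",Y);s=robot.read_state();R=Ro.from_rotvec(s["orientation"]).as_matrix();print(R.round(3),s["tool_pos"])
E
```

```text
[ 0.50485557 -0.28391684  0.082     ] [ 0.52738091 -0.33915804  0.082     ] 0.05965719715225451 22.183836300911594
knob px top-face [203.5149618  264.89008928] [208.81376816 264.41031029] seen 208.6,263 incl. stem
corner [190.01593937 301.74454915]
corner [334.74615035 241.17153195]
corner [291.76540777 144.90744725]
corner [152.23195982 200.32573839]
side start [269.57006252 222.94643957] stop [291.03958818 233.27779172]
0 [ 0.453  -0.1624  0.1025] [ 0.453 -0.162  0.   ]
0.4 [ 0.4674 -0.1965  0.11  ] [ 0.467 -0.197  0.   ]
0.8 [ 0.4817 -0.2306  0.1025] [ 0.482 -0.231  0.   ]
X [0.92186315 0.38751559 0.        ] Y [-0.38751559  0.92186315  0.        ]
[[ 0.916  0.401 -0.   ]
 [ 0.401 -0.916  0.001]
 [ 0.    -0.001 -1.   ]] [ 0.24062316 -0.54933818  0.19774996]
```

```bash
sed -i 's/radians(22.8)/radians(22.4)/; s/\[.5042,-.2841,0\]/[.5047,-.2840,0]/' h.py; python3 - <<'E'
from h import *
s=robot.read_state();p=s["tool_pos"]
P=lambda n,q:print(n,((q-p)*1000).round(0),q.round(3))
P("above left",W(.121,.17));P("down",W(.121,.085));P("end",W(.0375,.085));P("press",W(-.05,.082,-.058-.055))
print("X",X,"Y",Y)
E
```

```text
above left [199. 423. -28.] [ 0.44  -0.126  0.17 ]
down [ 199.  423. -113.] [ 0.44  -0.126  0.085]
end [ 231.  346. -113.] [ 0.471 -0.203  0.085]
press [ 213.  244. -116.] [ 0.454 -0.305  0.082]
X [0.92454603 0.38107038 0.        ] Y [-0.38107038  0.92454603  0.        ]
```

```bash
python3 -m inch '[15,35,0,7,0, 32,70,0,14,0, 50,105,0,21,0, 66,140,0,28,0, 83,175,0,35,0, 99,210,0,42,0, 115,245,0,49,0, 132,280,0,56,0, 148,315,0,63,0, 160,340,0,70,0]' 20
python3 -m inch '[13,28,0,7,0, 26,55,0,14,0, 39,83,0,19,0, 39,83,-10,19,0, 39,83,-20,19,0, 39,83,-28,19,0, 39,83,-28,19,0, 39,83,-28,19,0]'
python3 - <<'E'
from h import *
from scipy.spatial.transform import Rotation as Ro
s=robot.read_state();R=Ro.from_rotvec(s["orientation"]).as_matrix();print(s["t"],s["tool_pos"],R.round(3)[:,1],s["opening"],s["q"],s["force"])
c=read_camera("side");i=c["image"][100:310,100:380];cv2.imwrite("pics/s1.png",cv2.resize(i,None,fx=2.8,fy=2.8))
E
```

```text
t: 1.08
tool_pos: [0.4015, -0.2069, 0.1984]
orientation: [2.141, 2.298, 0.001]
force: [-0.3, -0.0, -0.3]
opening: 0.0307
gripper_force: 0.0
t: 1.75
tool_pos: [0.4386, -0.1274, 0.1692]
orientation: [-1.744, -2.611, 0.001]
force: [0.8, -0.2, -0.1]
opening: 0.0002
gripper_force: 0.0
1.75 [ 0.43863847 -0.12735071  0.16919367] [ 0.924  0.383 -0.002] 0.00019961818856648538 [-3.94708811e-01 -2.50208661e-01  1.90654836e+00 -2.13774028e-04
  1.48736343e+00 -7.87558114e-01] [ 0.84373202 -0.19862534 -0.12875804]
```

View pics/s1.png

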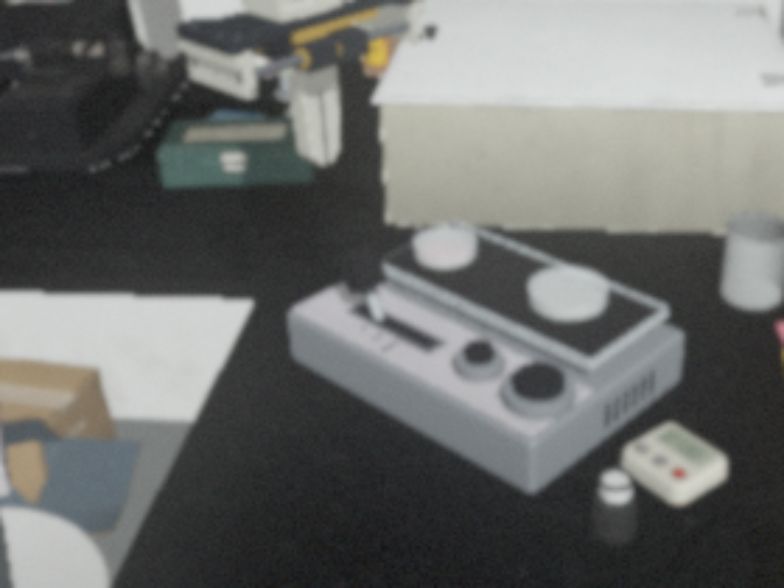

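The fingers are shut and hover left of the knob. The tip is at about (214,159) in the side view, the knob at (229,196), start at (271,226) and stop at (293,237). I'll compare these with the side-view projections.

```bash
python3 - <<'E'
from h import *
c=read_camera("side");g=cv2.cvtColor(c["image"],cv2.COLOR_BGR2GRAY)
for n,(u,v),q in(("start",(271,226),W(-.05,.082)),("stop",(293,237),W(-.11,.082))):
    m=(g[v-14:v+14,u-14:u+14]<80).astype(np.uint8);k,l,st,ce=cv2.connectedComponentsWithStats(m)
    i=l[14,14];cc=ce[i]+[u-14,v-14];print(n,cc,st[i],px(c,q),ray(c,cc,.082),q)
print("knob",px(c,knob(0)),"tcp",px(c,robot.read_state()["tool_pos"]))
t=read_camera("top");print("tcp top",px(t,robot.read_state()["tool_pos"]))
cv2.imwrite("pics/t1.png",cv2.resize(t["image"][130:310,140:390],None,fx=3.2,fy=3.2))
E
```

```text
start [270.67391304 225.56521739] [10 11  9  6 46] [269.76064596 222.86662406] [ 0.50200249 -0.29439508  0.082     ] [ 0.5047 -0.284   0.082 ]
stop [291.85882353 235.91764706] [  4   7  18  12 170] [291.10175885 233.27879472] [ 0.52455249 -0.34855654  0.082     ] [ 0.52756422 -0.33947276  0.082     ]
knob [227.78069589 195.059947  ] tcp [214.3404298  164.03548139]
tcp top [180.25060017 267.88217483]
```

View pics/t1.png

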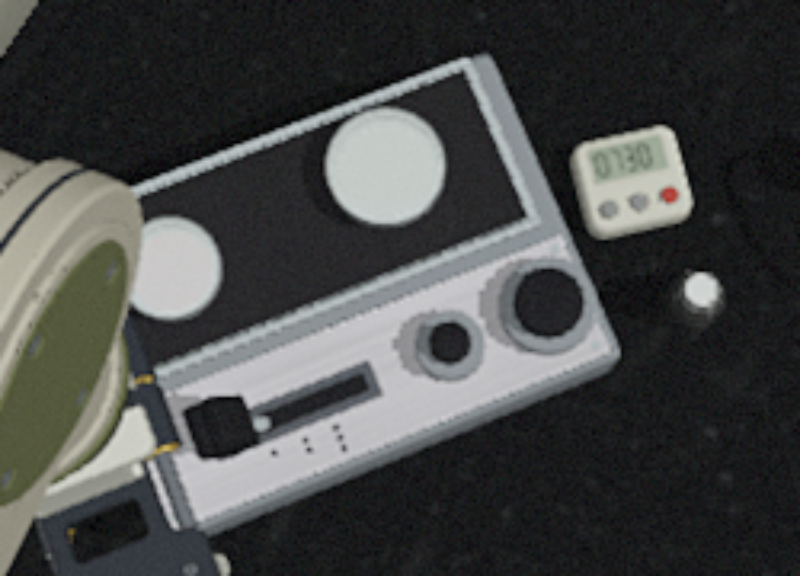

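The top view shows the knob untouched, with the hand hiding its left side. In the side view the buttons sit about 3 px below their projections and the fingertips look about 5 px above theirs. I'll descend partway, 5 mm further left, and look again before touching anything.

```bash
python3 -m inch '[-2,5,0,0,0, -2,5,-20,0,0, -2,5,-40,0,0, -2,5,-60,0,0, -2,5,-75,0,0, -2,5,-75,0,0, -2,5,-75,0,0]'
python3 - <<'E'
from h import *
c=read_camera("side");cv2.imwrite("pics/s2.png",cv2.resize(c["image"][130:260,180:320],None,fx=4.5,fy=4.5,interpolation=cv2.INTER_CUBIC))
s=robot.read_state();T=s["tool_pos"];print("tcp px",px(c,T),T,"tip right face",px(c,T-Y*.0075),"knob",px(c,knob(0)),px(c,knob(0,.113)))
E
```

```text
t: 2.48
tool_pos: [0.4371, -0.1213, 0.0951]
orientation: [-1.742, -2.613, 0.0]
force: [0.9, -0.5, 0.7]
opening: 0.0005
gripper_force: 0.0
tcp px [215.82048779 191.57086967] [ 0.43802505 -0.12170309  0.09614531] tip right face [217.8825108  192.55566732] knob [227.78069589 195.059947  ] [225.20941666 187.82795512]
```

View pics/s2.png

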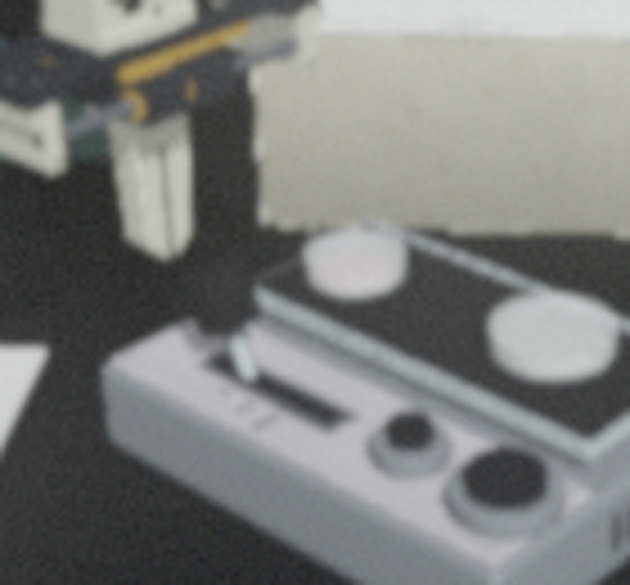

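Fingertip bottom is at about (215.5,186), against a predicted 191.6, and the knob at (229,193). I'll check the side calibration with the timer and the start-pose fingertip.

```bash
python3 - <<'E'
from h import *
t=read_camera("top");c=read_camera("side")
print("timer", px(c,ray(t,(338,186.5),.018)),"seen ~(341,265)")
print("eyepiece top", px(c,ray(t,(359.3,220.5),.048)),"seen ~(320,272)")
for y,x,n in((.14,-.1,"FL seen(203.5,210)"),(-.14,-.1,"FR seen(290,255)")):print(n,px(c,W(y,.06,x)))
T0=np.array([.2405,-.549,.1973]);d=np.array([.401,-.916,0])
for k in(.0465,.064): print("tip0 near",px(c,T0+d*k),"seen bottom (187..200, 300..314)")
for z in(.095,.105,.115): print(z,px(c,np.array([.438,-.1217,z])))
print("dish large",px(c,ray(t,(260.5,182),.091)),"small",px(c,ray(t,(193,213.5),.091)),"seen L(302.5,203) S(259,187)")
E
```

```text
timer [339.41242727 261.11814049] seen ~(341,265)
eyepiece top [318.87964681 269.77426796] seen ~(320,272)
FL seen(203.5,210) [199.76272782 209.3134159 ]
FR seen(290,255) [288.99578576 257.14124772]
tip0 near [188.86179373 320.88973551] seen bottom (187..200, 300..314)
tip0 near [198.57474162 328.38162773] seen bottom (187..200, 300..314)
0.095 [215.85281875 191.99211126]
0.105 [215.47813056 188.31119836]
0.115 [215.09983697 184.58950137]
dish large [301.78130061 201.65449598] small [258.04626362 185.47145926] seen L(302.5,203) S(259,187)
```

The scene objects agree to about 2 px. The fingertips appear 15 mm or more above the reported TCP, so I'll go a little lower, which clears the panel either way. Then I'll push along the travel while watching the force.

```bash
python3 -m inch '[0,0,-20,0,0, 0,0,-20,0,0, 3,-7,-20,0,0, 6,-14,-20,0,0, 8,-19,-20,0,0, 11,-26,-20,0,0]'
python3 -m inch '[2,-6,0,0,0, 4,-11,0,0,0, 6,-16,0,0,0, 8,-21,0,0,0, 10,-25,0,0,0, 11,-27,0,0,0, 11,-27,0,0,0]'
python3 - <<'E'
from h import *
c=read_camera("side");cv2.imwrite("pics/s3.png",cv2.resize(c["image"][130:260,180:320],None,fx=4.5,fy=4.5,interpolation=cv2.INTER_CUBIC))
s=robot.read_state();T=s["tool_pos"];print(T,"shaker y",(T-W(0,0))@Y)
E
```

```text
t: 3.13
tool_pos: [0.4493, -0.1474, 0.0764]
orientation: [-1.742, -2.614, -0.003]
force: [-3.6, 9.3, 7.8]
opening: 0.0006
gripper_force: 4.9
t: 3.72
tool_pos: [0.4599, -0.1752, 0.0753]
orientation: [1.743, 2.614, -0.0]
force: [0.3, 0.8, 0.2]
opening: 0.0007
gripper_force: 0.0
[ 0.4597508  -0.1748106   0.07519103] shaker y 0.06807943655283312
```

View pics/s3.png

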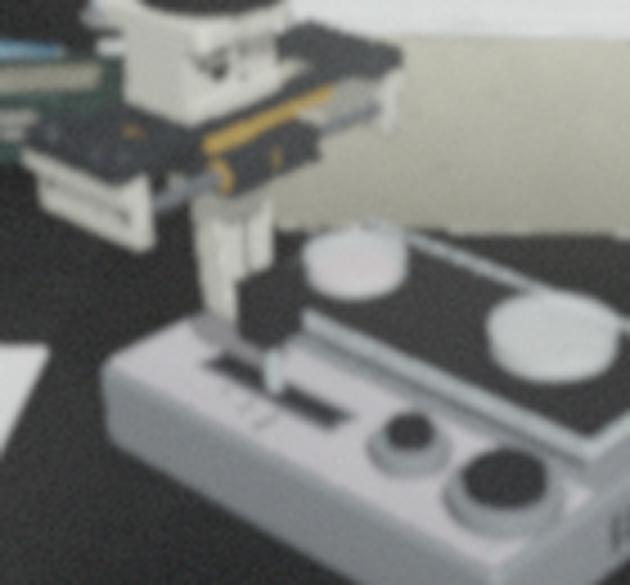

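The lever stands upright at 'slow' (crop (270,310)), with the fingers just behind it. I'll push on to fast.

```bash
python3 -m inch '[2,-5,0,0,0, 4,-10,0,0,0, 6,-15,0,0,0, 8,-19,0,0,0, 10,-24,0,0,0, 12,-28,0,0,0, 12,-28,0,0,0, 12,-28,0,0,0]'
python3 - <<'E'
from h import *
c=read_camera("side");cv2.imwrite("pics/s4.png",cv2.resize(c["image"][130:260,180:320],None,fx=4.5,fy=4.5,interpolation=cv2.INTER_CUBIC))
s=robot.read_state();T=s["tool_pos"];print(T,"shaker y",(T-W(0,0))@Y,s["force"])
E
```

```text
t: 4.43
tool_pos: [0.4718, -0.2029, 0.0752]
orientation: [1.743, 2.614, -0.0]
force: [-0.4, 0.8, 0.4]
opening: 0.0006
gripper_force: 0.0
[ 0.47170813 -0.20271539  0.07515151] shaker y 0.0377235820737103 [-0.75685552  0.38644687 -0.11442556]
```

View pics/s4.png

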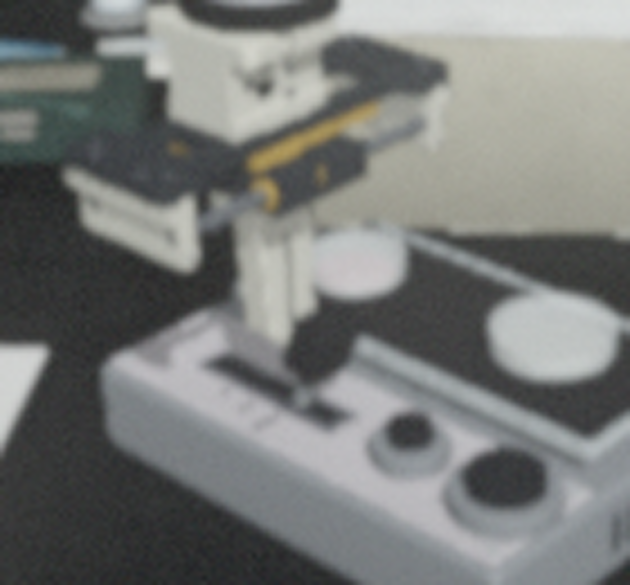

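The lever leans right with the contact force near zero, so it has snapped to fast (knob at crop (322,345)). Next I back off, lift, and open the hand so that one fingertip can press start with the other finger in front of the housing.

```bash
python3 -m inch '[-4,9,0,0,0, -6,14,0,0,0, -6,14,35,0,0, -6,14,70,0,0, -6,14,105,0,0, -10,-20,105,0,30, -14,-55,105,0,70, -18,-80,105,0,100, -18,-102,105,0,100, -18,-102,105,0,100]'
python3 -m inch '[0,0,0,0,100, 0,0,0,0,100, 0,0,0,0,100, 0,0,-20,0,100, 0,0,-40,0,100, 0,0,-60,0,100, 0,0,-60,0,100, 0,0,-60,0,100]'
python3 - <<'E'
from h import *
c=read_camera("side");cv2.imwrite("pics/s5.png",cv2.resize(c["image"][130:290,180:340],None,fx=3.7,fy=3.7,interpolation=cv2.INTER_CUBIC))
s=robot.read_state();T=s["tool_pos"];print(T,"shaker xy",(T-W(0,0,0))@X,(T-W(0,0))@Y,s["force"],s["opening"],"knob fast px",px(c,knob(.8)))
E
```

```text
t: 5.32
tool_pos: [0.4529, -0.3072, 0.1802]
orientation: [1.745, 2.612, -0.002]
force: [0.4, -0.9, 0.0]
opening: 0.0291
gripper_force: 0.0
t: 5.98
tool_pos: [0.4531, -0.3029, 0.1194]
orientation: [-1.739, -2.613, -0.001]
force: [-0.2, 1.0, 0.2]
opening: 0.0829
gripper_force: 0.0
[ 0.45397141 -0.30383318  0.12084449] shaker xy -0.11245875185905854 -0.04900552128141687 [ 0.14933422 -0.28804984 -0.45548789] 0.08679088930653137 knob fast px [250.30743126 205.70453077]
```

View pics/s5.png

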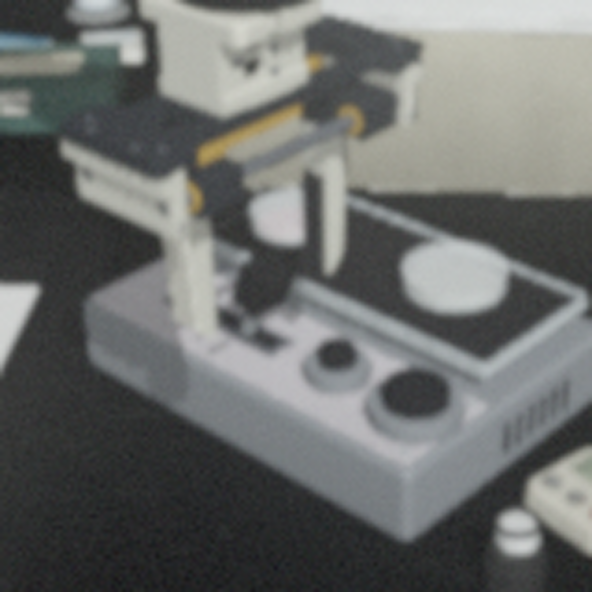

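The lever is at fast: the knob is where I predicted. The right-hand fingertip, at crop (333,270), is straight above the start cap at (338,352). It is about 56 mm up, which again suggests the tips end about 19 mm above the reported TCP. I'll descend in steps, reading the force.

```bash
python3 -m inch '[0,0,-15,0,100, 0,0,-28,0,100, 0,0,-34,0,100, 0,0,-34,0,100]'; python3 -m inch '[0,0,-4,0,100, 0,0,-8,0,100, 0,0,-8,0,100, 0,0,-8,0,100]'
```

```text
t: 6.37
tool_pos: [0.4529, -0.3038, 0.0849]
orientation: [-1.74, -2.613, -0.0]
force: [0.2, 0.9, -0.6]
opening: 0.0932
gripper_force: 0.0
t: 6.7
tool_pos: [0.4537, -0.3046, 0.0783]
orientation: [-1.742, -2.614, -0.0]
force: [0.8, 0.1, -0.2]
opening: 0.0932
gripper_force: 0.0
```

```bash
python3 -m inch '[0,0,-4,0,100, 0,0,-8,0,100, 0,0,-8,0,100, 0,0,-8,0,100]'
```

```text
t: 7.03
tool_pos: [0.4534, -0.3043, 0.0697]
orientation: [-1.741, -2.614, -0.0]
force: [0.1, -0.0, 0.0]
opening: 0.0929
gripper_force: 0.0
```

```bash
python3 -m inch '[0,0,-3,0,100, 0,0,-5,0,100, 0,0,-5,0,100]'; python3 -m inch '[0,0,-3,0,100, 0,0,-3,0,100, 0,0,-3,0,100]'
python3 - <<'E'
from h import *
c=read_camera("side");cv2.imwrite("pics/s6.png",cv2.resize(c["image"][150:270,200:340],None,fx=4.5,fy=4.5,interpolation=cv2.INTER_CUBIC))
E
```

```text
t: 7.28
tool_pos: [0.4535, -0.3044, 0.0647]
orientation: [-1.742, -2.614, -0.0]
force: [-0.7, -0.1, -1.0]
opening: 0.0928
gripper_force: 0.0
t: 7.53
tool_pos: [0.4537, -0.3046, 0.0621]
orientation: [-1.742, -2.614, -0.0]
force: [0.2, 0.2, 0.5]
opening: 0.0928
gripper_force: 0.0
```

View pics/s6.png

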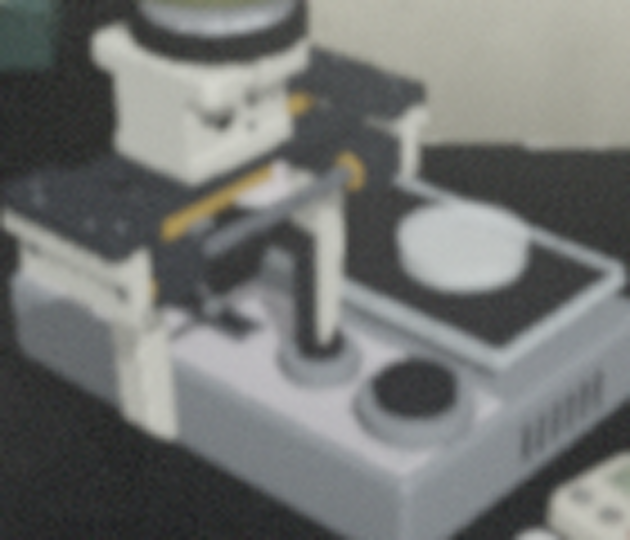

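The fingertip is on the start cap at crop (322,347), well clear of stop and the lever. I'll press on in small steps.

```bash
python3 -m inch '[0,0,-2,0,100, 0,0,-3,0,100, 0,0,-3,0,100]'; python3 -m inch '[0,0,-2,0,100, 0,0,-3,0,100, 0,0,-3,0,100]'
```

```text
t: 7.83
tool_pos: [0.4539, -0.3048, 0.0593]
orientation: [1.742, 2.614, -0.0]
force: [0.9, 1.0, 2.3]
opening: 0.0927
gripper_force: 1.4
t: 8.08
tool_pos: [0.454, -0.3048, 0.0564]
orientation: [1.742, 2.614, -0.0]
force: [-0.1, 0.1, 4.6]
opening: 0.0932
gripper_force: 2.2
```

```bash
python3 -m inch '[0,0,-1,0,100, 0,0,-2,0,100, 0,0,-2,0,100]'
```

```text
t: 8.33
tool_pos: [0.4541, -0.3049, 0.0557]
orientation: [1.741, 2.614, -0.0]
force: [-4.5, 2.9, 13.1]
opening: 0.0928
gripper_force: 6.7
```

The force rose to 13 N, past the 5 N spring, and the travel stopped, so the button is fully down. I'll release straight up and check.

```bash
python3 -m inch '[0,0,5,0,100, 0,0,15,0,100, 0,0,40,0,100, 0,0,75,0,100, 0,0,110,0,100, -15,-30,130,0,100, -30,-70,130,0,100, -45,-110,130,0,100, -60,-150,130,0,100, -60,-150,130,0,100]'; python3 -m inch '[-20,-35,0,0,100, -40,-70,0,0,100, -40,-70,0,0,100, -40,-70,0,0,100]'
python3 - <<'E'
from h import *
c=read_camera("top");cv2.imwrite("pics/t7.png",cv2.resize(c["image"][130:310,140:390],None,fx=3.2,fy=3.2))
E
```

```text
t: 9.17
tool_pos: [0.3901, -0.4599, 0.184]
orientation: [-1.747, -2.61, 0.004]
force: [0.9, -0.6, 0.5]
opening: 0.0929
gripper_force: 0.0
t: 9.5
tool_pos: [0.352, -0.5256, 0.1835]
orientation: [-1.745, -2.61, -0.001]
force: [-0.1, 0.2, -0.4]
opening: 0.0928
gripper_force: 0.0
```

View pics/t7.png

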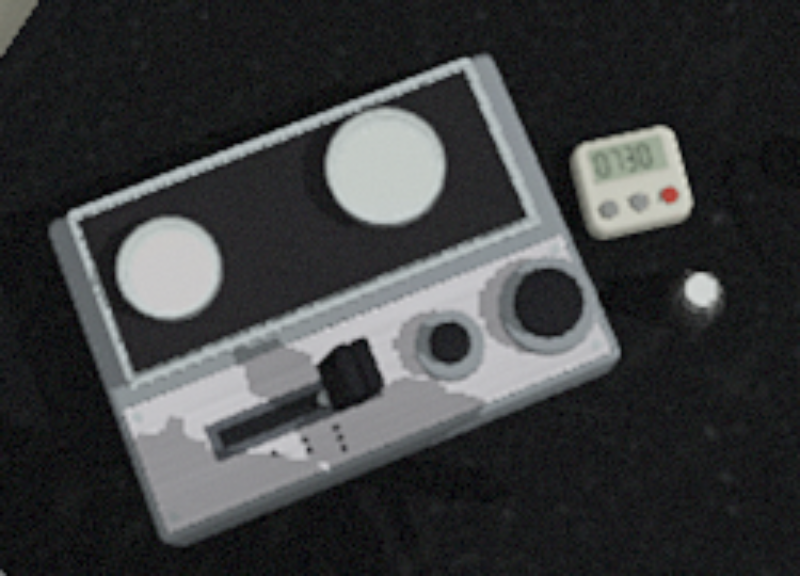

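The lever is at the right end of the slot, the start cap is back up at crop (448,342), and the dishes, timer and eyepiece have not moved.

```bash
python3 -c "
from plant import job
print(job.close_job())"
```

```text
the job is handed in; nothing more can be done
None
```

The shaker's lever is at fast, start was pressed fully down and has come back up, stop was not pressed, nothing else moved, and the job is handed in at about 9.6 s.

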